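Nest a set of worktop brackets in their tray

ROBOT

A 6-joint arm with a two-finger parallel gripper is mounted at the origin on a cart in front of the work surface, level with it; the furniture and walls round the work are solid. World frame = base frame: x ahead of the robot, y to its left, z up, the work surface at z = 0. Lengths are in m, angles in rad, forces in N, time in s.
With the tool pointing down it reaches from about 0.4 to 0.825 m from the base axis. Payload 7 kg.
Tool frame: the origin (TCP) lies at the very end of the fingers, on their centre line; the grasp point (between the pads) lies 19 mm behind it; z points along the fingers, x is the direction in which the jaws open and shut, and the axes are right-handed (so a half turn about z gives the same grasp; the last joint's range is limited). The gripper opens to 88 mm and grips with 3 to 60 N. Pads are 19 mm wide; open, the fingers measure 130 mm over their backs; the gripper's body (78 mm by 193 mm) begins 47 mm behind the grasp point.
Start: joints at [1.407, 0.359, 0.012, 0, -1.224, -0.288], TCP at [0.295, 0.607, 0.205] pointing down, gripper open.
Joint ranges: [-3.07, 3.07], [-1.43, 2.12], [-1.02, 1.25], [-3.03, 1.67], [-3.05, -0], [-3.03, 3.03]. Speed limits (rad/s): [2.39, 2.39, 3.01, 3.14, 3.14, 3.14].

INTERFACE

Orientations are given as [roll, pitch, yaw] about the fixed x, y, z axes, in that order (R = Rz(yaw) Ry(pitch) Rx(roll)).
In Python, from station import telemetry, grab_frame, arm, regions_of, pinpoint gives the robot as it stands. The module is installed in compiled form; this text tells all that it offers.
- The arm moves only by the shell command python3 -m inch 'ROWS' [FORCE]. ROWS is text: rows parted by semicolons, each of 7 numbers parted by spaces: the opening, from 0 (shut) to 1 (fully open), then the shift along the world's x, y, z in cm, then the turn, a rotation vector about the world's x, y, z in degrees. A call has 1 to 12 rows; each row is the pose to reach, as a shift and turn from the pose measured when the call began; what a row does not reach only later rows make up. A row lasts 1/8 s, in which the tool goes at most 62.5 mm and 10.7 degrees, less where a joint would pass 70% of its speed; a pose out of reach is approached as far as the arm can. A call with a gripper value outside its range is refused whole. The fingers move at their own pace and stop on an object; FORCE is the grip in N (left out, the last holds). Time passes only in rows, so rows that repeat a pose let the fingers close. It gives the time, the measured TCP pose, the force and the opening at its end, in the units of the state.
- telemetry.get_state(): the state, without advancing time (a new reading comes with each control period).
- grab_frame(name): name is "scene" or "top" or "wrist"; returns a dict with "pixels" (384x512x3 uint8, red, green, blue), "fx", "fy", "cx", "cy" (pixels), "dist_coeffs" ([k1, k2, p1, p2, k3] as OpenCV has them; the pictures are not rectified), "R" (3x3) and "t" (3): a world point X has camera coordinates R X + t. Camera axes: x right, y down, z forward; pixel columns grow to the right and rows downward; lengths in m; the calibration is good to about 2 mm. A picture is of the moment at which its call begins. There is no depth.
- arm.job_done(): hands the job in, once; it reports no verdict.
Trained networks look in the newest picture that a camera, given by its name, has taken for a name from the list of things; names that differ only in an ending like _2 or _b are one class to them, and where a whole thing is asked for, a point or a joint stands for the part that bears it (a point fixed in the world has none). Each returns a list of dicts, best first, with "p" (0 to 1); they miss things now and then, are a little off and sometimes report something else, mostly with a low value. They report only what shows in the picture. A call takes as long as a camera call.
- regions_of(camera, name): "pixels" (384x512 bool, what is visible of it) and "bbox" ([left, top, right, bottom] in pixels, round what is visible of it).
- pinpoint(camera, name): "location" ([column, row] in pixels: a listed point, or the origin of a listed thing).
The state is a dict: "t": time; "q": joint angles; "qd": joint speeds; "joint_efforts": joint torques, N m; "eef_pos": TCP position; "ee_rot": TCP orientation; "force": force on the tool from outside, world axes, zero at the start; "moment": the same for the moment, N m; "width": finger opening in m.
Only numpy, scipy, OpenCV 4.12 (cv2) and the standard library are available. Lean on these libraries where they do the work, as an engineer would, in place of code of your own. Each camera call takes 0.05 s, during which the arm holds its last target. There are 200 camera calls.

TASK

Pack the two loose gusseted worktop brackets into the shallow wooden tray, turned alternately so that their legs interlock with the one already there. Set the bracket that stands like a tent into the empty end of the tray, beside the packed tent and the same way up; then lay the other bracket corner-down into the valley between the two tents, snug and level, the ends of all three roughly in line. Leave the packed bracket in its place, and do not disturb the screwdriver or the pen.

Things in the scene. Friction and masses are not known exactly. Their poses are not given: they have to be found in the camera images.
- tray_floor (a point): Middle of the inner floor of a fixed shallow wooden tray, 3 mm above the counter; z up. Inside 163 mm along y, 70 mm along x; walls 4 mm thick, 9 mm high above this floor. Two tents fill it side by side in a row along y, each with its 54 mm width along x; the -y half holds one, the +y half is empty. The valley between the two tents is centred 2 mm to -y of this point.
- tray_empty_end (a point): Middle of the empty place on the tray floor, 38.5 mm along +y from the tray's middle; axes as the tray's. The empty place is 86 mm long along y, from the packed tent's toe to the end wall, and takes one tent, 76 mm over its toes.
- bracket_tent_centre (a point): Loose bracket standing like a tent, corner up: plain aluminium, two 54 x 54 mm legs of 5 mm plate at 90 degrees, about 100 g, gusset hidden inside. Point on its centre line half-way up: 21 mm below the top edge and above the toes. x along its 54 mm width (two flat free ends to pinch near the top edge), y across the toes (76 mm), z up. Goes into the tray this way up, x along the tray's x, either way round.
- bracket_lying_gusset (a point): Same part, lying on one leg, the other upright, open side to the robot's left. Point in the gusset plate, 28 mm from the outer corner edge. x along the width, z out of the open side midway between the legs (at first 45 degrees up), y across. Gusset: triangle 8 mm thick (along x) at mid-width, 45 mm along each leg, free edge at z = +13 mm. Nested: z straight up, x along tray x, point 30 mm above the tray floor.
- bracket_lying: The bracket lying on one leg, as a whole; origin under the middle of the leg that lies on the counter. Inside it, 23 mm of each leg is free on either side of the gusset: fingers up to 18 mm broad that come along the gusset point's -z reach down to 9 mm below that point before they touch the legs.
- bracket_packed_centre (a point): Packed tent bracket, same part, at the tray's -y end; point on its centre line half-way up, 21 mm above the tray floor. Its toes reach 38 mm to either side along y. x along its width, z up. It is loose and can be pushed.
- screwdriver: Black-handled screwdriver, 160 mm long, lying left to right along the counter's front edge, between tray and robot; origin under its middle. A bystander.
- marker_pen: White marker pen with a blue cap, 135 mm long and 17 mm thick, at the left edge of the counter; origin under its middle. A bystander.

How it is judged:
At the end, for the whole second after the job is handed in: The new tent is upright (7 deg) on the tray floor in the empty end, within 9 mm along, 12 mm across, 10 deg square; the last bracket lies corner-down (11 deg) in the valley, within 6 mm in height, 9 and 12 mm in place, 11 deg square; the packed one upright within 12 mm of its place; all at rest (x of bracket_tent_centre in the frame of tray_floor between -0.012 and 0.012 m and y of bracket_tent_centre in the frame of tray_floor between 0.0295 and 0.0475 m and z of bracket_tent_centre in the frame of tray_floor between 0.017 and 0.025 m and angle between each of bracket_tent_centre, bracket_packed_centre's own z axis and vertical below 0.12 rad and angle between the x axis of bracket_tent_centre and the x axis of tray_floor, either way round below 0.17 rad and x of bracket_lying_gusset in the frame of tray_floor between -0.012 and 0.012 m and y of bracket_lying_gusset in the frame of tray_floor between -0.011 and 0.007 m and z of bracket_lying_gusset in the frame of tray_floor between 0.024 and 0.036 m and angle between bracket_lying_gusset's own z axis and vertical below 0.2 rad and angle between the x axis of bracket_lying_gusset and the x axis of tray_floor, either way round below 0.2 rad and distance of bracket_packed_centre from where it was at the start of the episode below 0.012 m and linear speed of each of bracket_tent, bracket_lying below 0.02 m/s); the robot touches nothing.
It fails at once if the screwdriver or the pen is moved more than 30 mm (distance of any of screwdriver, marker_pen from where it was at the start of the episode above 0.03 m).
It also fails if it takes over 54 s, if anything falls off the work surface, if the arm or the gripper's body presses on something with over 40 N, if the wrist force passes 120 N, or if a joint passes its speed limit or range.

## Working session

There is one attempt and no reset: what is moved stays moved. The work goes in short steps, Python scripts to look and compute and a shell command to move; the robot and the scene stay as the last step left them, time stands still between calls to the robot, and variables do not carry over. Pictures are saved under pics/ and viewed, about 8 in all and at most 12, crops included, and the job is handed in when it is done.

```bash
mkdir -p pics; cat > h.py <<'E'
import numpy as np,cv2
from station import telemetry, grab_frame, arm, regions_of, pinpoint
def save(f,n,crop=None,s=1):
    im=f["pixels"][:,:,::-1]
    if crop: im=im[crop[1]:crop[3],crop[0]:crop[2]]
    cv2.imwrite("pics/"+n,cv2.resize(im,None,fx=s,fy=s,interpolation=cv2.INTER_CUBIC))
def K(f): return np.array([[f["fx"],0,f["cx"]],[0,f["fy"],f["cy"]],[0,0,1.]])
def ray(f,px):
    u=cv2.undistortPoints(np.array([[px]],float),K(f),np.array(f["dist_coeffs"],float))[0,0]
    R=np.array(f["R"]);t=np.array(f["t"]);d=R.T@np.array([u[0],u[1],1]);return -R.T@t,d/np.linalg.norm(d)
def onz(f,px,z):
    o,d=ray(f,px);return o+d*(z-o[2])/d[2]
def proj(f,X):
    return cv2.projectPoints(np.atleast_2d(np.array(X,float)),cv2.Rodrigues(np.array(f["R"],float))[0],np.array(f["t"],float),K(f),np.array(f["dist_coeffs"],float))[0][:,0]
def tri(rs):
    A=0;b=0
    for o,d in rs:
        P=np.eye(3)-np.outer(d,d);A=A+P;b=b+P@o
    return np.linalg.solve(A,b)
E
python3 - <<'E'
from h import *
s=telemetry.get_state();print({k:np.round(v,3) for k,v in s.items()})
F={c:grab_frame(c) for c in("scene","top")}
a=[cv2.resize(F[c]["pixels"],(512,384)) for c in F]
for c in F: save(F[c],c+"0.png",s=1.5); print(c,np.round(-np.array(F[c]["R"]).T@F[c]["t"],3))
for n in ["tray_floor","tray_empty_end","bracket_tent_centre","bracket_lying_gusset","bracket_lying","bracket_packed_centre","screwdriver","marker_pen"]:
    rs=[]
    for c in F:
        p=pinpoint(c,n)
        print(n,c,[(np.round(q["location"],1).tolist(),round(q["p"],2)) for q in p[:3]])
        if p: rs.append(ray(F[c],p[0]["location"]))
    if len(rs)==2: print("   ",np.round(tri(rs),4))
E
```

```text
{'t': np.float64(0.0), 'q': array([ 1.407,  0.359,  0.011, -0.   , -1.224, -0.288]), 'qd': array([-0.   , -0.   ,  0.   ,  0.   ,  0.001,  0.001]), 'joint_efforts': array([-0.0000e+00, -5.8273e+01,  2.9304e+01,  6.9970e+00,  7.0000e-03,
       -0.0000e+00]), 'eef_pos': array([0.295, 0.607, 0.205]), 'ee_rot': array([-3.141e+00, -2.000e-03, -2.023e+00]), 'force': array([ 0.233, -0.754, -0.413]), 'moment': array([-0.022,  0.033, -0.028]), 'width': np.float64(0.088)}
scene [ 0.041 -0.374  0.559]
top [0.393 0.136 0.878]
tray_floor scene [([268.7, 224.3], 0.66)]
tray_floor top [([299.8, 215.6], 0.77), ([268.7, 277.8], 0.21)]
    [0.484 0.075 0.012]
tray_empty_end scene [([250.9, 220.5], 0.81)]
tray_empty_end top [([281.2, 215.8], 0.65)]
    [ 0.4815  0.1126 -0.0011]
bracket_tent_centre scene [([304.9, 169.5], 0.77)]
bracket_tent_centre top [([259.6, 121.3], 0.71)]
    [0.662  0.1471 0.0181]
bracket_lying_gusset scene [([337.9, 188.6], 0.82)]
bracket_lying_gusset top [([313.7, 126.1], 0.56), ([321.6, 205.4], 0.29)]
    [0.6456 0.0461 0.0323]
bracket_lying scene [([330.9, 198.4], 0.7)]
bracket_lying top [([305.9, 124.2], 0.58)]
    [ 0.6567  0.0608 -0.0047]
bracket_packed_centre scene [([286.9, 227.9], 0.93)]
bracket_packed_centre top [([322.3, 205.4], 0.85)]
    [0.4973 0.0364 0.0222]
screwdriver scene [([188.8, 243.8], 0.64)]
screwdriver top [([274.9, 281.6], 0.56)]
    [0.3569 0.13   0.0036]
marker_pen scene [([209.2, 190.2], 0.78), ([333.0, 199.9], 0.36)]
marker_pen top [([217.2, 228.7], 0.86), ([259.8, 121.8], 0.56)]
    [0.4643 0.2283 0.0122]
```

View pics/scene0.png

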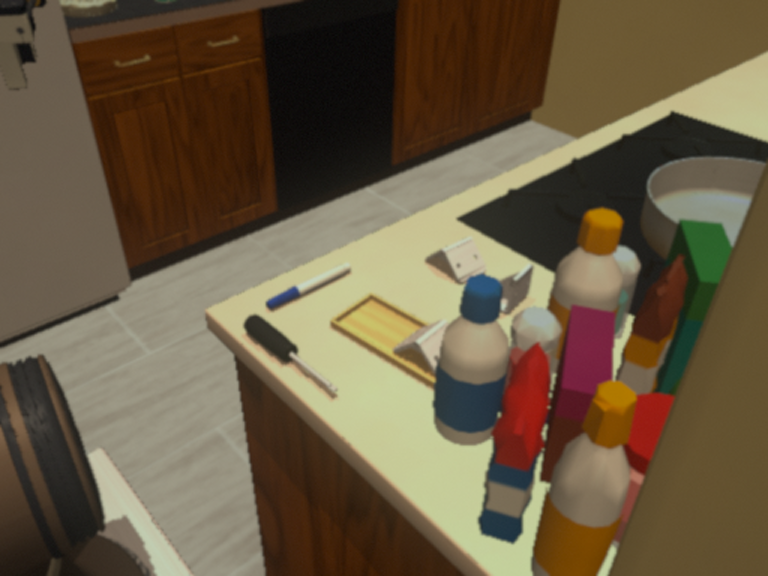

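View pics/top0.png

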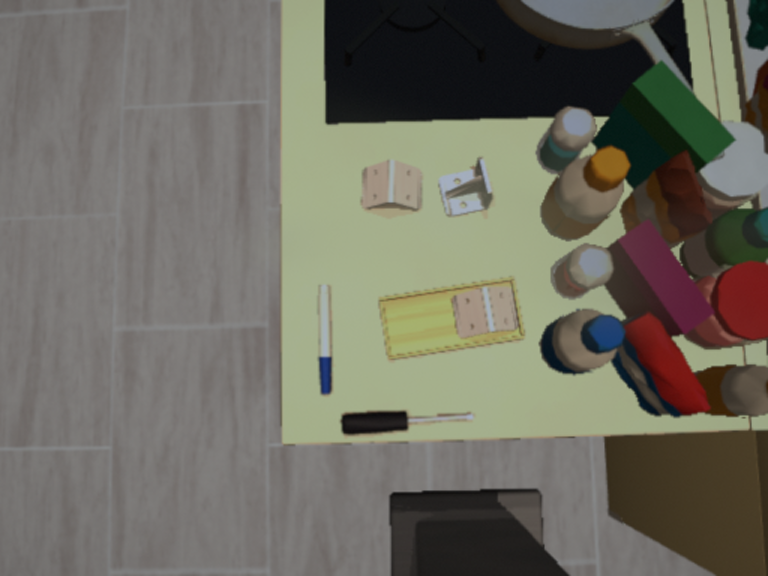

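The views are clear. The tray is yawed about +9°, with its empty end to the left (+y). The tent is at top px ≈(260,122), the lying bracket at ≈(311,127) and the tray centre at ≈(301,212). The blue bottle is well right of the valley. I'll move above the tent for a close wrist view.

```bash
python3 -m inch '1 36 -48 2 0 0 -62;1 36 -48 2 0 0 -62;1 36 -48 2 0 0 -62;1 36 -48 2 0 0 -62;1 36 -48 2 0 0 -62;1 36 -48 2 0 0 -62;1 36 -48 2 0 0 -62;1 36 -48 2 0 0 -62;1 36 -48 2 0 0 -62;1 36 -48 2 0 0 -62;1 36 -48 2 0 0 -62;1 36 -48 2 0 0 -62' 20
python3 - <<'E'
from h import *
s=telemetry.get_state();print(s["t"],np.round(s["eef_pos"],4),np.round(s["ee_rot"],3),np.round(s["q"],2))
f=grab_frame("wrist");save(f,"w1.png",s=1.5);print(np.round(-np.array(f["R"]).T@f["t"],3),np.round(np.array(f["R"])[2],2))
for n,z in [("bracket_tent_centre",.021),("bracket_lying_gusset",.03),("bracket_packed_centre",.024),("tray_floor",.003),("tray_empty_end",.003)]:
    for q in pinpoint("wrist",n)[:2]: print(n,np.round(q["location"],1),round(q["p"],2),np.round(onz(f,q["location"],z),4))
E
```

```text
t: 2.4
eef_pos: [0.6545, 0.1271, 0.2253]
ee_rot: [3.142, -0.0, -3.105]
force: [0.9, 0.3, -0.2]
width: 0.0879
2.4 [0.6545 0.1271 0.2253] [ 3.142 -0.    -3.105] [ 0.48  0.33  0.02 -0.   -1.26 -0.45]
[0.658 0.044 0.406] [-0.01  0.3  -0.95]
bracket_tent_centre [249.5 171.8] 0.89 [0.6586 0.1409 0.021 ]
bracket_tent_centre [459.5 171. ] 0.34 [0.3812 0.1299 0.021 ]
bracket_lying_gusset [257.   94.8] 0.64 [0.6527 0.0438 0.03  ]
bracket_packed_centre [384.8  89. ] 0.8 [0.4987 0.0315 0.024 ]
tray_floor [375.2 126. ] 0.57 [0.4949 0.0774 0.003 ]
tray_empty_end [378.8 152.7] 0.61 [0.4844 0.1126 0.003 ]
tray_empty_end [246.3 171.4] 0.32 [0.663 0.145 0.003]
```

View pics/w1.png

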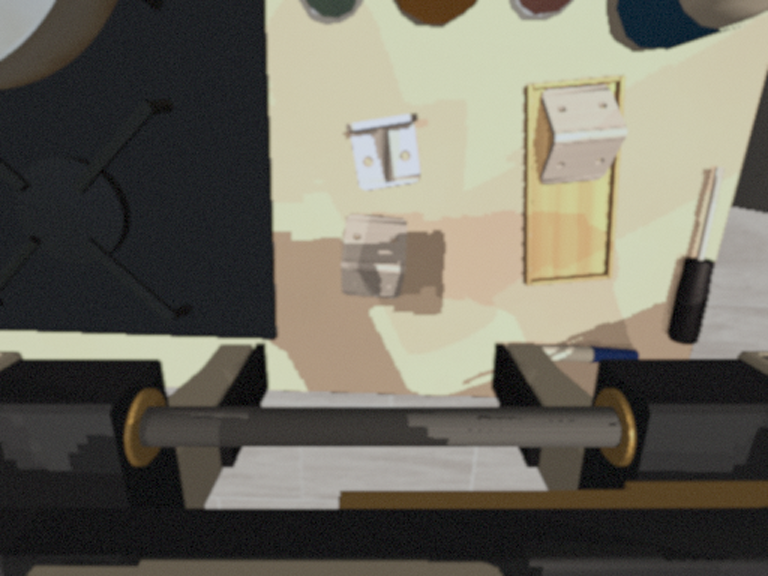

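The wrist view (1.5× px) shows the tent ridge ≈(345,257)–(403,263), the packed ridge ≈(556,132)–(626,127), the lying bracket's toe edge ≈(363,190)–(420,182), and all four tray corners. I'll turn these edges into yaws and positions.

```bash
python3 - <<'E'
from h import *
T=grab_frame("top");W=grab_frame("wrist")
def line(n,f,a,b,z):
    A,B=[onz(f,np.array(p)/1.5,z) for p in(a,b)]
    d=A-B; d=d if d[0]>0 else -d
    print(n,np.round((A+B)[:2]/2,4),"len",round(np.linalg.norm(d)*1e3,1),"yaw",round(np.degrees(np.arctan2(d[1],d[0])),1))
line("tentridge W",W,(345,257),(403,263),.042); line("tentridge T",T,(391,161),(393,208),.042)
line("packridge W",W,(556,132),(626,127),.045); line("packridge T",T,(484,287),(492,332),.045)
line("lyingtop W",W,(348,128),(415,117),.054); line("lyingtop T",T,(482,158),(491,208),.054)
line("lyingtoe W",W,(363,190),(420,182),.005); line("lyingtoe T",T,(440,181),(447,215),.005)
for n,f,c in(("W",W,[(527,83),(623,75),(610,275),(526,284)]),("T",T,[(379,299),(515,278),(524,338),(390,359)])):
    P=np.array([onz(f,np.array(p)/1.5,.012)[:2] for p in c]); r=cv2.minAreaRect((P*1000).astype(np.float32))
    print("tray",n,np.round(P.mean(0),4),r)
for c,f in(("wrist",W),("top",T)):
  for n,z in(("bracket_tent",.042),("bracket_packed",.045),("bracket_lying",.02)):
    q=regions_of(c,n)
    for r in q[:1]:
        m=r["pixels"].astype(np.uint8);p=cv2.findContours(m,0,2)[0];p=max(p,key=cv2.contourArea)[:,0]
        P=np.array([onz(f,x,z)[:2] for x in p.astype(float)]);R=cv2.minAreaRect((P*1000).astype(np.float32));print(c,n,round(r["p"],2),R)
E
```

```text
tentridge W [0.6586 0.1386] len 48.6 yaw -4.0
tentridge T [0.6513 0.1437] len 60.1 yaw 0.8
packridge W [0.4975 0.0295] len 52.9 yaw 6.2
packridge T [0.4929 0.0336] len 54.6 yaw 7.4
lyingtop W [0.6567 0.031 ] len 49.9 yaw 10.9
lyingtop T [0.6461 0.0291] len 63.6 yaw 7.0
lyingtoe W [0.6458 0.081 ] len 50.2 yaw 10.0
lyingtoe T [0.6428 0.0787] len 45.8 yaw 9.1
tray W [0.4917 0.0743] ((491.5860290527344, 74.37773895263672), (76.75037384033203, 170.23902893066406), 7.461335182189941)
tray T [0.4871 0.0743] ((487.0712585449219, 74.25678253173828), (75.48703002929688, 171.3096466064453), 7.20083475112915)Traceback (most recent call last):
  File "<stdin>", line 16, in <module>
ValueError: it knows: bracket_lying, bracket_lying_gusset, bracket_packed_centre, bracket_tent_centre, marker_pen, screwdriver, tray_empty_end, tray_floor
```

```bash
python3 -m inch '1 0.2 1.5 -6 0 0 -3;1 0.2 1.5 -12.5 0 0 -3;1 0.2 1.5 -12.5 0 0 -3;1 0.2 1.5 -12.5 0 0 -3'
python3 - <<'E'
from h import *
s=telemetry.get_state();print(s["t"],np.round(s["eef_pos"],4),np.round(s["ee_rot"],3))
f=grab_frame("wrist");save(f,"w2.png",(80,100,432,384),s=2);p=s["eef_pos"]
print("project ",np.round(proj(f,[[p[0]+a,p[1],.042] for a in(-.027,0,.027)])))
for n,z in [("bracket_tent_centre",.021)]:
    for q in pinpoint("wrist",n)[:2]: print(n,np.round(q["location"],1),round(q["p"],2),np.round(onz(f,q["location"],z),4))
E
```

```text
t: 3.3
eef_pos: [0.6578, 0.1432, 0.1028]
ee_rot: [3.142, 0.002, 3.128]
force: [1.3, 0.2, 0.6]
width: 0.0876
3.3 [0.6578 0.1432 0.1028] [3.142e+00 2.000e-03 3.128e+00]
project  [[285. 197.]
 [253. 198.]
 [221. 198.]]
bracket_tent_centre [246.8 192.7] 0.63 [0.6638 0.1456 0.021 ]
```

View pics/w2.png

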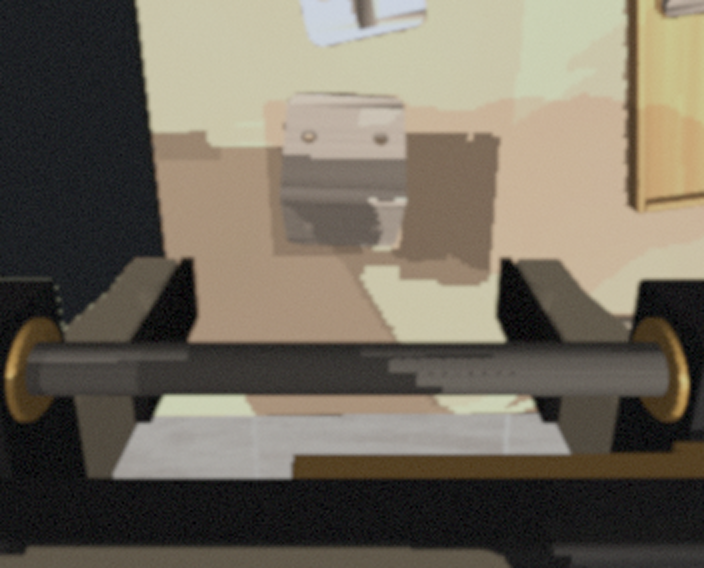

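```bash
python3 - <<'E'
from h import *
f=grab_frame("wrist")
for c,r,z in((252,148,.0035),(252,223,.0035),(252,194,.042),(252,200,.042),(220,200,.042),(284,200,.042)): print(c,r,np.round(onz(f,(c,r),z),4))
E
```

```text
252 148 [0.6594 0.1082 0.0035]
252 223 [0.6606 0.1848 0.0035]
252 194 [0.6597 0.1409 0.042 ]
252 200 [0.6598 0.1463 0.042 ]
220 200 [0.6872 0.1459 0.042 ]
284 200 [0.6324 0.1467 0.042 ]
```

Ridge y ≈0.1463 and the toe midpoint ≈0.1465 agree, with widths as specified. I'll shift +3 mm in y, descend and pinch.

```bash
python3 -m inch '1 0.1 0.3 -4 0 0 0;1 0.1 0.3 -8 0 0 0;1 0.1 0.3 -8 0 0 0;1 0.1 0.3 -8 0 0 0;0 0.1 0.3 -8 0 0 0;0 0.1 0.3 -8 0 0 0;0 0.1 0.3 -8 0 0 0;0 0.1 0.3 -8 0 0 0;0 0.1 0.3 -8 0 0 0;0 0.1 0.3 -8 0 0 0' 25
```

```text
t: 4.7
eef_pos: [0.6592, 0.1464, 0.0238]
ee_rot: [3.14, 0.004, 3.127]
force: [0.2, 0.1, 0.4]
width: 0.0328
```

```bash
python3 - <<'E'
from h import *
s=telemetry.get_state();print(s["t"],s["width"],np.round(s["force"],2))
f=grab_frame("wrist");save(f,"w3.png",(80,100,432,384),s=2)
E
```

```text
4.7 0.03278662089990485 [0.17 0.1  0.45]
```

View pics/w3.png

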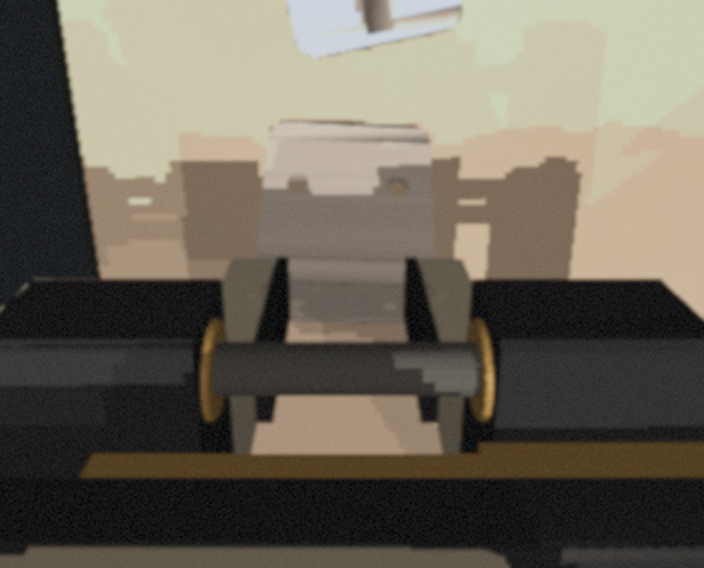

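```bash
python3 - <<'E'
from h import *
s=telemetry.get_state();f=grab_frame("wrist");p=s["eef_pos"]
c=lambda X:(np.round((proj(f,X)-[80,100])*2).tolist())
print("tip -y inner/outer",c([[p[0]+a,p[1]+b,p[2]] for b in(-.0095,.0095) for a in(-.0375,-.0164,.0164,.0375)]))
print("ridge",c([[p[0]+a,.1465,.042] for a in(-.027,.027)]),"ridge -y 2cm",c([[p[0]+a,.1265,.042] for a in(-.027,.027)]))
print("toes",c([[p[0]+a,.1465+b,.0035] for b in (-.038,.038) for a in(-.027,.027)]))
print(s["width"],s["t"],f["fx"],np.round(-np.array(f["R"]).T@f["t"],3))
for v in((347,125),(347,258),(347,190),(347,320)):
  print(v,[np.round(onz(f,(v[0]/2+80,v[1]/2+100),z),4)[1] for z in(.0035,.042)])
E
```

```text
tip -y inner/outer [[462.0, 227.0], [397.0, 228.0], [295.0, 229.0], [230.0, 230.0], [459.0, 280.0], [396.0, 281.0], [298.0, 282.0], [235.0, 283.0]]
ridge [[436.0, 280.0], [256.0, 282.0]] ridge -y 2cm [[439.0, 218.0], [252.0, 220.0]]
toes [[424.0, 127.0], [266.0, 130.0], [419.0, 323.0], [277.0, 325.0]]
0.029212559947979423 4.75 300.66268635659287 [0.657 0.063 0.204]
(347, 125) [np.float64(0.1073), np.float64(0.0988)]
(347, 258) [np.float64(0.157), np.float64(0.139)]
(347, 190) [np.float64(0.1307), np.float64(0.1177)]
(347, 320) [np.float64(0.1827), np.float64(0.1598)]
```

The fingers are still closing in empty air at 29 mm. In the picture the tips (crop row ≈258) sit at ridge height, about 20 mm above the reported TCP. I'll open, take a view from another camera, and only then go lower.

```bash
python3 -m inch '1 0 0 0 0 0 0;1 0 0 0 0 0 0;1 0 0 0 0 0 0;1 0 0 0 0 0 0;1 0 0 0 0 0 0;1 0 0 0 0 0 0;1 0 0 0 0 0 0'
python3 - <<'E'
from h import *
f=grab_frame("scene");save(f,"s4.png",(230,100,390,220),s=4)
s=telemetry.get_state();p=s["eef_pos"];print(p,s["width"])
for dz in(0,.02):print(np.round((proj(f,[[p[0]+a,p[1],p[2]+dz] for a in(-.044,.044)])-[230,100])*4))
E
```

```text
t: 5.68
eef_pos: [0.6593, 0.1465, 0.0238]
ee_rot: [3.14, 0.005, 3.127]
force: [0.4, -0.3, 0.4]
width: 0.0862
[0.65924297 0.14646708 0.02383369] 0.08702179035233762
[[239. 302.]
 [354. 242.]]
[[242. 270.]
 [358. 210.]]
```

View pics/s4.png

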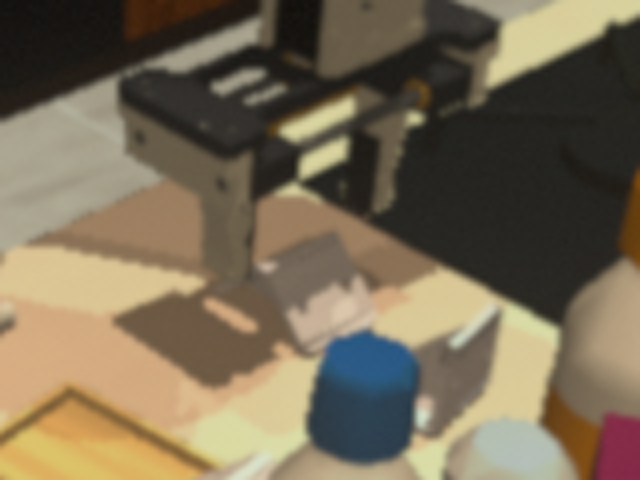

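```bash
python3 -m inch '1 0 0 -0.7 0 0 0;1 0 0 -1.4 0 0 0;1 0 0 -1.4 0 0 0;0 0 0 -1.4 0 0 0;0 0 0 -1.4 0 0 0;0 0 0 -1.4 0 0 0;0 0 0 -1.4 0 0 0;0 0 0 -1.4 0 0 0;0 0 0 -1.4 0 0 0;0 0 0 -1.4 0 0 0'
python3 - <<'E'
from h import *
s=telemetry.get_state();print(s["t"],s["width"],np.round(s["force"],2),s["eef_pos"])
f=grab_frame("wrist");save(f,"w5.png",(80,100,432,384),s=2)
E
```

```text
t: 6.98
eef_pos: [0.6593, 0.1465, 0.01]
ee_rot: [3.14, 0.005, 3.127]
force: [-0.3, -0.5, 1.8]
width: 0.0538
6.975 0.05381387427149929 [-0.34 -0.47  1.75] [0.65933655 0.14650992 0.00999625]
```

View pics/w5.png

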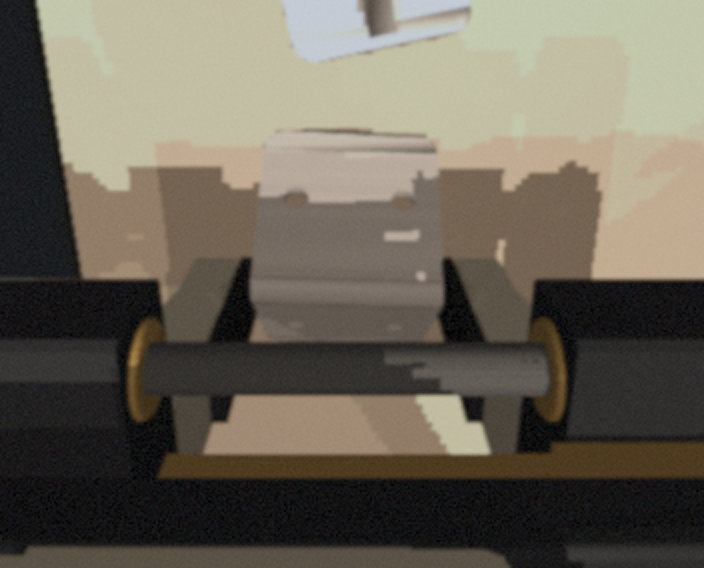

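The fingers now stop at 53.8 mm on the tent, with the ridge (crop row ≈290) between the tips. The tips really are about 15–20 mm above the reported TCP. I'll lift and carry it over the empty end, then look again.

```bash
python3 -m inch '0 0 0 3 0 0 0;0 0 0 9 0 0 0;0 -6 -1 9 0 0 4;0 -12 -3 9 0 0 8;0 -17.2 -3.6 9 0 0 8;0 -17.2 -3.6 9 0 0 8;0 -17.2 -3.6 9 0 0 8'
python3 - <<'E'
from h import *
s=telemetry.get_state();print(s["t"],s["width"],np.round(s["force"],2),np.round(s["eef_pos"],4),np.round(s["ee_rot"],3))
f=grab_frame("wrist");save(f,"w6.png",s=1.5)
for n,z in [("bracket_tent_centre",.1),("bracket_packed_centre",.024),("tray_floor",.003),("tray_empty_end",.003)]:
    for q in pinpoint("wrist",n)[:2]: print(n,np.round(q["location"],1),round(q["p"],2),np.round(onz(f,q["location"],z),4))
E
```

```text
t: 7.9
eef_pos: [0.4878, 0.1109, 0.1005]
ee_rot: [3.139, 0.006, -3.016]
force: [-0.0, 0.1, -1.4]
width: 0.0536
7.9 0.05359325059477341 [-0.01  0.09 -1.41] [0.4878 0.1109 0.1005] [ 3.139  0.006 -3.016]
bracket_tent_centre [255.3 231. ] 0.55 [0.486  0.1134 0.1   ]
bracket_packed_centre [250.5 100.7] 0.94 [0.5001 0.0334 0.024 ]
tray_floor [255.7 146.7] 0.95 [0.4905 0.0739 0.003 ]
```

View pics/w6.png

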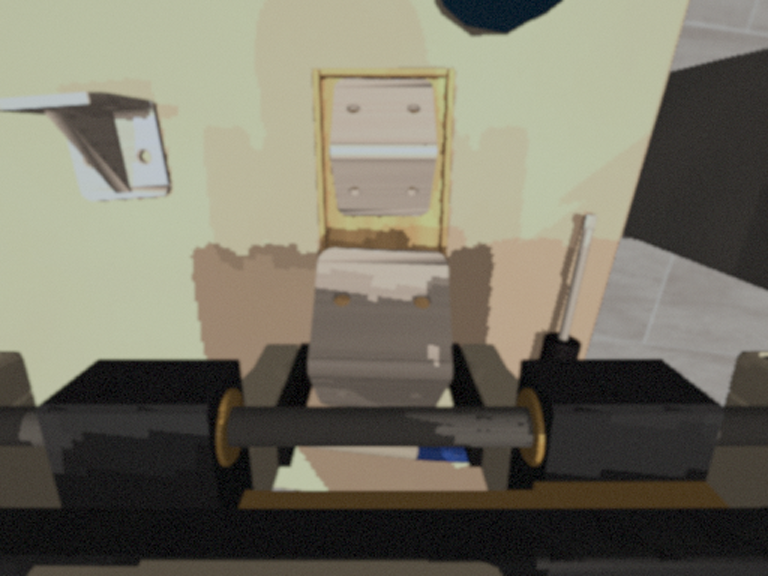

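```bash
python3 - <<'E'
from h import *
f=grab_frame("wrist");p=telemetry.get_state()["eef_pos"]
o=lambda x,y,z:np.round(onz(f,(x/1.5,y/1.5),z),4)
for n,a in {"tray -y outer L":(313,71,.012),"R":(454,70,.012),"wallL at 240":(320,240,.012),"wallR at 240":(450,240,.012),"pack ridge L":(331,152,.045),"R":(437,152,.045),"pack front toe":(383,213,.0065),"pack back toe":(383,82,.0065),
 "held ridge L":(309,370,.1325),"held ridge R":(452,370,.1325),"held ridge hi":(380,362,.1325),"lo":(380,380,.1325),"held front toe":(383,250,.094)}.items(): print(n,o(*a))
print(p)
t=np.radians(7.2);R=np.array([[np.cos(t),-np.sin(t)],[np.sin(t),np.cos(t)]])
for x,y in((0,0),(0,.0385)): print(R@[x,y])
E
```

```text
tray -y outer L [ 0.539  -0.0039  0.012 ]
R [0.4693 0.0292 0.045 ]
wallL at 240 [0.5273 0.0887 0.012 ]
wallR at 240 [0.4493 0.0789 0.012 ]
pack ridge L [0.522  0.0358 0.045 ]
pack front toe [0.4914 0.0686 0.0065]
pack back toe [ 0.5006 -0.0038  0.0065]
held ridge L [0.5139 0.1101 0.1325]
held ridge R [0.462  0.1035 0.1325]
held ridge hi [0.4885 0.1036 0.1325]
lo [0.4876 0.1109 0.1325]
held front toe [0.4914 0.071  0.094 ]
[0.48776122 0.11052374 0.09952633]
[0. 0.]
[-0.00482533  0.03819642]
```

Tray yaw is 7.2° and the held ridge is parallel to it. The held tent needs about −3 mm in x and +4 mm in y, then lowering.

```bash
python3 -m inch '0 -0.3 0.4 0 0 0 0;0 -0.3 0.4 -3 0 0 0;0 -0.3 0.4 -6 0 0 0;0 -0.3 0.4 -7.5 0 0 0;0 -0.3 0.4 -8.2 0 0 0;0 -0.3 0.4 -8.5 0 0 0;0 -0.3 0.4 -8.5 0 0 0'
```

```text
t: 9.07
eef_pos: [0.485, 0.1147, 0.0149]
ee_rot: [3.14, 0.005, -3.017]
force: [-0.3, -0.2, -1.4]
width: 0.0533
```

```bash
python3 -m inch '0 0 0 -0.1 0 0 0;0 0 0 -0.2 0 0 0;0 0 0 -0.2 0 0 0'
```

```text
t: 9.45
eef_pos: [0.4851, 0.1148, 0.013]
ee_rot: [3.14, 0.005, -3.017]
force: [-0.6, 0.1, -0.1]
width: 0.0535
```

Contact: the weight has gone to the floor. Release, rise and check.

```bash
python3 -m inch '1 0 0 0 0 0 0;1 0 0 0 0 0 0;1 0 0 0 0 0 0;1 0 0 0 0 0 0;1 0 0 5 0 0 0;1 0 0 11 0 0 0;1 6 -2 17 0 0 3;1 10 -4 17 0 0 3;1 10 -4 17 0 0 3'
python3 - <<'E'
from h import *
s=telemetry.get_state();print(s["t"],s["width"],np.round(s["eef_pos"],4),np.round(s["ee_rot"],3))
f=grab_frame("wrist");save(f,"w7.png",s=1.5);T=grab_frame("top")
for n,z in [("bracket_tent_centre",.024),("bracket_packed_centre",.024),("tray_floor",.003),("bracket_lying_gusset",.03),("bracket_lying",0)]:
  for c,g in(("wrist",f),("top",T)):
    for q in pinpoint(c,n)[:2]: print(c,n,np.round(q["location"],1),round(q["p"],2),np.round(onz(g,q["location"],z),4))
E
```

```text
t: 10.58
eef_pos: [0.5884, 0.0736, 0.184]
ee_rot: [3.14, 0.007, -2.967]
force: [-0.9, 0.2, -1.2]
width: 0.0877
10.575 0.0877144910587361 [0.5884 0.0736 0.184 ] [ 3.14   0.007 -2.967]
wrist bracket_tent_centre [332.  212.7] 0.76 [0.4855 0.1102 0.024 ]
top bracket_tent_centre [283.  216.2] 0.73 [0.4794 0.109  0.024 ]
wrist bracket_packed_centre [339.7 150.8] 0.71 [0.496 0.035 0.024]
top bracket_packed_centre [322.6 206.8] 0.91 [0.4946 0.036  0.024 ]
wrist tray_floor [328.  179.7] 0.58 [0.4944 0.0754 0.003 ]
top tray_floor [301.1 212.2] 0.77 [0.4881 0.0742 0.003 ]
wrist bracket_lying_gusset [205.  136.8] 0.75 [0.6485 0.0451 0.03  ]
wrist bracket_lying_gusset [338.6 151.6] 0.54 [0.4989 0.0353 0.03  ]
top bracket_lying_gusset [313.2 128.4] 0.53 [0.6415 0.0474 0.03  ]
wrist bracket_lying [209.1 140.7] 0.79 [0.6472 0.0537 0.    ]
top bracket_lying [306.5 123.8] 0.59 [0.6599 0.0568 0.    ]
```

View pics/w7.png

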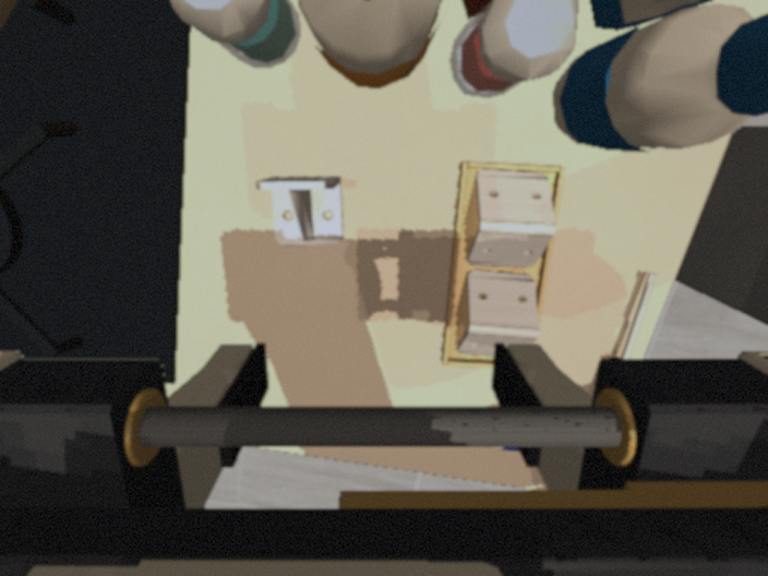

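```bash
python3 - <<'E'
from h import *
f=grab_frame("wrist")
o=lambda x,y,z:onz(f,(x/1.5,y/1.5),z)
D={"toeL":(279,240,.005),"toeR":(343,240,.005),"topL":(258,183,.054),"topR":(341,181,.054),"gus top":(304,190,.05),"gus toe":(312,236,.007),"floorL":(275,182+3,.0),
"packL":(470,231,.045),"packR":(555,228,.045),"tentL":(466,305,.045),"tentR":(539,302,.045),"packtoe":(506,262,.0065),"tenttoe":(502,277,.0065)}
P={k:o(*v) for k,v in D.items()}
for k,v in P.items(): print(k,np.round(v,4))
t=np.radians(10);ex=np.array([np.cos(t),np.sin(t),0]);ey=np.array([-np.sin(t),np.cos(t),0])
toe=(P["toeL"]+P["toeR"])/2;top=(P["topL"]+P["topR"])/2
for n,(a,b) in{"toe":("toeL","toeR"),"top":("topL","topR"),"pack":("packL","packR"),"tent":("tentL","tentR")}.items():
    d=P[a]-P[b];print(n,"yaw",np.degrees(np.arctan2(d[1],d[0])),"len",np.linalg.norm(d),"mid",(P[a]+P[b])/2)
print("gusset from toe",toe-ey*.0342,"from top",top+ey*.0198,"toe-top along y",(toe-top)@ey)
E
```

```text
toeL [0.6672 0.0824 0.005 ]
toeR [0.6162 0.0732 0.005 ]
topL [0.6761 0.0338 0.054 ]
topR [0.6213 0.0226 0.054 ]
gus top [0.6456 0.0334 0.05  ]
gus toe [0.6411 0.074  0.007 ]
floorL [0.6762 0.0401 0.    ]
packL [0.5259 0.0417 0.045 ]
packR [0.4669 0.0288 0.045 ]
tentL [0.5156 0.097  0.045 ]
tentR [0.4622 0.0849 0.045 ]
packtoe [0.4821 0.0673 0.0065]
tenttoe [0.482  0.0803 0.0065]
toe yaw 10.201195362214653 len 0.051891195508755796 mid [0.64168589 0.0778264  0.005     ]
top yaw 11.495605337212993 len 0.055991444910169906 mid [0.64869437 0.02818251 0.054     ]
pack yaw 12.286077347286488 len 0.06047450870104053 mid [0.49639489 0.03525996 0.045     ]
tent yaw 12.7571774238764 len 0.05469206086060122 mid [0.48891102 0.09096393 0.045     ]
gusset from toe [0.64762465 0.04414598 0.005     ] from top [0.64525613 0.04768171 0.054     ] toe-top along y 0.05010669531315083
```

The tent stands in the tray. The lying bracket's yaw is ≈10–11°, with its gusset point ≈(0.6465, 0.046, 0.020). I'll tilt 45° about its x axis and pre-approach from upper left.

```bash
python3 -m inch '0.5 2 2.6 0 -9 -1.6 0;0.5 4.8 2.6 0 -18 -3.2 0;0.5 4.8 2.6 0 -27 -4.8 0;0.5 4.8 2.6 0 -36 -6.3 0;0.5 4.8 2.6 0 -44.3 -7.8 0;0.5 4.8 2.6 -5 -44.3 -7.8 0;0.5 4.8 2.6 -10 -44.3 -7.8 0;0.5 4.8 2.6 -11 -44.3 -7.8 0;0.5 4.8 2.6 -11 -44.3 -7.8 0'
python3 - <<'E'
from h import *
from scipy.spatial.transform import Rotation as Ro
s=telemetry.get_state();print(s["t"],s["width"],np.round(s["eef_pos"],4),np.round(s["ee_rot"],3),np.round(s["q"],2))
R=Ro.from_euler("xyz",s["ee_rot"]).as_matrix();print(np.round(R,3))
f=grab_frame("wrist");save(f,"w8.png",s=1.5);p=s["eef_pos"]
print("reported axis pts px*1.5:",[(k,np.round(proj(f,p+R[:,2]*k)[0]*1.5).tolist()) for k in(-.02,0,.04,.08,.1)])
print("G px",np.round(proj(f,[.6465,.046,.0198])*1.5))
for n in ("bracket_lying_gusset",):
    for q in pinpoint("wrist",n)[:2]:
        print(np.array(q["location"])*1.5,q["p"],onz(f,q["location"],.0198))
E
```

```text
t: 12.35
eef_pos: [0.6334, 0.1011, 0.0737]
ee_rot: [-2.358, 0.001, -2.961]
force: [1.1, -0.4, 0.1]
width: 0.0437
12.35 0.04369017461137095 [0.6334 0.1011 0.0737] [-2.358e+00  1.000e-03 -2.961e+00] [ 0.79  0.6  -0.44  0.69 -1.15 -1.1 ]
[[-0.984 -0.127  0.127]
 [-0.18   0.697 -0.694]
 [-0.001 -0.706 -0.708]]
reported axis pts px*1.5: [(-0.02, [379.0, 366.0]), (0, [379.0, 344.0]), (0.04, [379.0, 311.0]), (0.08, [379.0, 288.0]), (0.1, [379.0, 278.0])]
G px [[374. 286.]]
[367.2 282.9] 0.98 [0.65111093 0.0448844  0.0198    ]
```

View pics/w8.png

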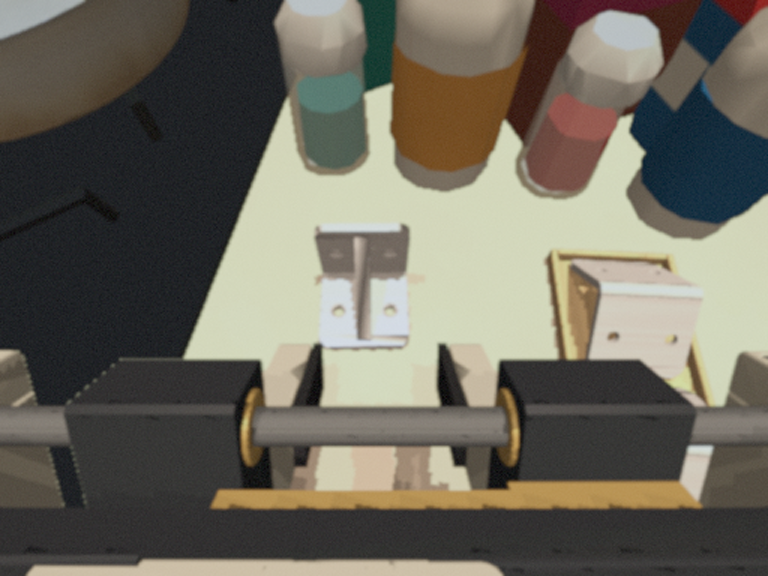

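Bracket and fingers are square to each other; the gusset (col ≈362) is left of the finger axis (col 379). I'll fit the bracket pose from its visible corners.

```bash
python3 - <<'E'
from h import *
from scipy.spatial.transform import Rotation as Ro
from scipy.optimize import least_squares
f=grab_frame("wrist");s=telemetry.get_state();p=s["eef_pos"];R=Ro.from_euler("xyz",s["ee_rot"]).as_matrix()
# local: X width, u, v
M=np.array([(27,54,5),(-27,54,5),(27,5,5),(-27,5,5),(27,5,54),(-27,5,54),(27,0,54),(-27,0,54)])/1000
px=np.array([(323,341),(408,341),(321,276),(408,276),(318,233),(408,233),(316,226),(408,225)])/1.5
def W(q,M):
    c,s_=np.cos(q[2]),np.sin(q[2]);return np.c_[q[0]+c*M[:,0]-s_*M[:,1],q[1]+s_*M[:,0]+c*M[:,1],M[:,2]]
r=least_squares(lambda q:(proj(f,W(q,M))-px).ravel(),[.65,.028,.18])
print(r.x,np.degrees(r.x[2]));print(np.round(r.fun.reshape(-1,2)*1.5,1))
G=W(r.x,np.array([[0,.0198,.0198]]))[0];print("G",G)
d=G-p;print("in tool axes (x,y,z) mm",np.round(R.T@d*1e3,1))
e=d-R[:,2]*(R[:,2]@d);print("lateral world mm",np.round(e*1e3,1),"z axis",R[:,2])
E
```

```text
[0.65734309 0.02634814 0.19015553] 10.895109208434228
[[-3.1  5. ]
 [ 1.9  4. ]
 [ 2.6 -1.7]
 [-1.2 -2.6]
 [-4.4 -1.1]
 [ 3.3 -2.1]
 [-1.9 -1.6]
 [ 2.9 -1.6]]
G [0.65360066 0.04579124 0.0198    ]
in tool axes (x,y,z) mm [-9.  -2.6 80.6]
lateral world mm [ 9.2 -0.2  1.9] z axis [ 0.12925143 -0.69237434 -0.70986748]
```

```bash
python3 -m inch '0.5 0.9 0 0.2 0 0 0;0.5 1.7 -4.15 -4.05 0 0 0;0.5 1.9 -5.5 -5.4 0 0 0;0.5 2.1 -6.6 -6.5 0 0 0;0.5 2.1 -6.6 -6.5 0 0 0'
```

```text
t: 13.12
eef_pos: [0.6553, 0.0351, 0.0103]
ee_rot: [-2.36, 0.004, -2.962]
force: [0.6, 0.1, -0.7]
width: 0.0437
```

```bash
python3 -m inch '0.5 0.05 -0.3 -0.3 0 0 0;0.5 0.1 -0.6 -0.6 0 0 0;0.5 0.1 -0.6 -0.6 0 0 0;0 0.1 -0.6 -0.6 0 0 0;0 0.1 -0.6 -0.6 0 0 0;0 0.1 -0.6 -0.6 0 0 0;0 0.1 -0.6 -0.6 0 0 0;0 0.1 -0.6 -0.6 0 0 0;0 0.1 -0.6 -0.6 0 0 0' 30
```

```text
t: 14.25
eef_pos: [0.6563, 0.0291, 0.0043]
ee_rot: [-2.36, 0.004, -2.962]
force: [0.4, 0.7, 0.8]
width: 0.0079
```

Gripped on the gusset (7.9 mm). Lift, carry toward the tray, and untilt on the way.

```bash
python3 -m inch '0 0 0 3 0 0 0;0 0 0.5 8 0 0 0;0 -4 4 12.6 0 0 0;0 -8 6 12.6 9 1.6 0;0 -12 6 12.6 18 3.2 0;0 -15 6 12.6 27 4.8 0;0 -16.6 5.5 12.6 36 6.5 0;0 -16.6 4.4 12.6 44.1 8 0;0 -16.6 4.4 12.6 44.1 8 0;0 -16.6 4.4 12.6 44.1 8 0'
python3 -c "
from h import *
s=telemetry.get_state();print(s['q'].round(2))"
```

```text
t: 15.5
eef_pos: [0.4903, 0.0725, 0.1303]
ee_rot: [-3.141, 0.003, -2.966]
force: [0.9, 0.1, -1.5]
width: 0.0073
[ 0.55  0.13 -0.49  0.   -0.96 -0.37]
```

Now a yaw correction of −3° and a look at the held bracket above the valley.

```bash
python3 -m inch '0 0 0 0 0 0 -2.9;0 0 0 0 0 0 -2.9;0 0 0 0 0 0 -2.9'
python3 - <<'E'
from h import *
s=telemetry.get_state();print(s["t"],s["width"],np.round(s["eef_pos"],4),np.round(s["ee_rot"],3))
f=grab_frame("wrist");save(f,"w9.png",s=1.5)
for n,z in [("bracket_tent_centre",.024),("bracket_packed_centre",.024),("tray_floor",.003),("bracket_lying_gusset",.153)]:
    for q in pinpoint("wrist",n)[:2]: print(n,np.round(np.array(q["location"])*1.5,1),round(q["p"],2),np.round(onz(f,q["location"],z),4))
E
```

```text
t: 15.88
eef_pos: [0.49, 0.0731, 0.1299]
ee_rot: [-3.14, 0.002, -3.014]
force: [-0.5, 0.0, -0.9]
width: 0.0076
15.875 0.007618000343568081 [0.49   0.0731 0.1299] [-3.140e+00  2.000e-03 -3.014e+00]
bracket_packed_centre [376.6 219.3] 0.62 [0.4966 0.0372 0.024 ]
tray_floor [376.2 266.5] 0.81 [0.4925 0.0738 0.003 ]
bracket_lying_gusset [381.3 371.2] 0.92 [0.4891 0.0751 0.153 ]
```

View pics/w9.png

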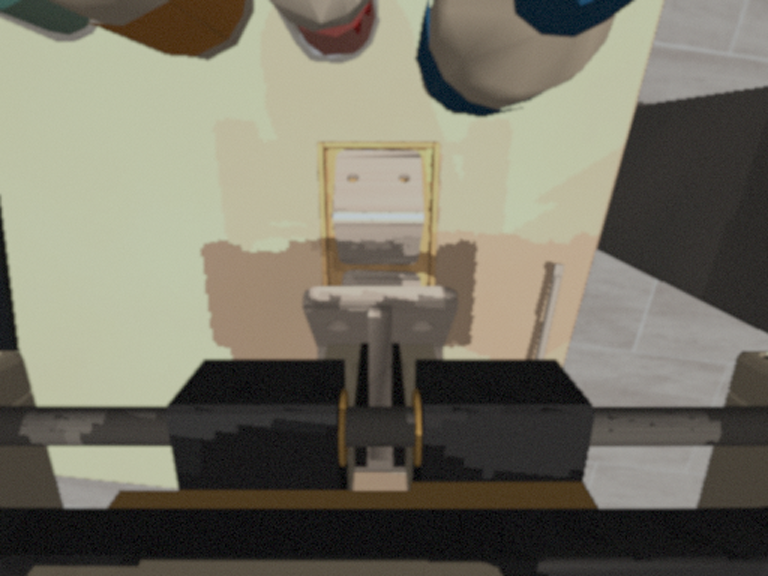

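```bash
python3 - <<'E'
from h import *
f=grab_frame("wrist");T=grab_frame("top");p=telemetry.get_state()["eef_pos"]
o=lambda x,y,z:np.round(onz(f,(x/1.5,y/1.5),z),4)
for a in [("pack ridge",379,217,.045),("pack back toe",379,153,.0065),("pack toe",379,262,.0065),("tent toe",379,271,.0065),("held out L",305,291,.163),("held out R",457,291,.163),("held out",380,287,.163),("tray end L",318,143,.012),("tray end R",439,142,.012),("wall L",323,260,.012),("wall R",437,260,.012)]: print(a,o(*a[1:]))
print(p,np.round(-np.array(f["R"]).T@f["t"],3))
g=f["pixels"][140:200,253].astype(int).sum(1);print(g.tolist())
E
```

```text
('pack ridge', 379, 217, 0.045) [0.4959 0.0319 0.045 ]
('pack back toe', 379, 153, 0.0065) [ 0.5004 -0.0033  0.0065]
('pack toe', 379, 262, 0.0065) [0.4914 0.0691 0.0065]
('tent toe', 379, 271, 0.0065) [0.4906 0.0756 0.0065]
('held out L', 305, 291, 0.163) [0.5201 0.042  0.163 ]
('held out R', 457, 291, 0.163) [0.4679 0.0355 0.163 ]
('held out', 380, 287, 0.163) [0.4945 0.0374 0.163 ]
('tray end L', 318, 143, 0.012) [ 0.5395 -0.0047  0.012 ]
('tray end R', 439, 142, 0.012) [ 0.4636 -0.0148  0.012 ]
('wall L', 323, 260, 0.012) [0.5297 0.071  0.012 ]
('wall R', 437, 260, 0.012) [0.4524 0.0613 0.012 ]
[0.49029266 0.07256396 0.130299  ] [ 0.5   -0.01   0.311]
[484, 524, 567, 585, 591, 590, 576, 553, 516, 472, 451, 459, 466, 473, 470, 468, 467, 465, 448, 426, 393, 353, 320, 313, 313, 306, 278, 263, 254, 258, 259, 258, 261, 276, 267, 259, 246, 269, 275, 266, 268, 288, 309, 312, 288, 274, 278, 300, 311, 342, 409, 500, 535, 537, 538, 532, 513, 503, 490, 476]
```

Valley mid is ≈(0.490, 0.0724) and the held bracket centre ≈(0.489, 0.0753), so I shift −2.5 mm in y and lower gently.

```bash
python3 -m inch '0 0.1 -0.25 -3 0 0 0;0 0.1 -0.25 -7 0 0 0;0 0.1 -0.25 -9.5 0 0 0;0 0.1 -0.25 -10.8 0 0 0;0 0.1 -0.25 -11.4 0 0 0;0 0.1 -0.25 -11.4 0 0 0'
```

```text
t: 16.98
eef_pos: [0.4916, 0.0702, 0.0166]
ee_rot: [-3.141, 0.003, -3.017]
force: [0.2, -0.3, -0.6]
width: 0.0077
```

```bash
python3 -m inch '0 0 0.05 -0.2 0 0 0;0 0 0.05 -0.4 0 0 0;0 0 0.05 -0.4 0 0 0'; python3 -m inch '0 0 0 -0.1 0 0 0;0 0 0 -0.2 0 0 0;0 0 0 -0.2 0 0 0'
```

```text
t: 17.35
eef_pos: [0.4917, 0.0707, 0.0128]
ee_rot: [-3.141, 0.004, -3.017]
force: [-0.1, -0.1, -1.2]
width: 0.0077
t: 17.73
eef_pos: [0.4917, 0.0707, 0.0107]
ee_rot: [-3.141, 0.003, -3.017]
force: [-0.9, -0.8, -1.5]
width: 0.0077
```

```bash
python3 -m inch '0 0 0 -0.1 0 0 0;0 0 0 -0.2 0 0 0;0 0 0 -0.2 0 0 0'; python3 -m inch '0 0 0 -0.1 0 0 0;0 0 0 -0.2 0 0 0;0 0 0 -0.2 0 0 0'
```

```text
t: 18.1
eef_pos: [0.4919, 0.0709, 0.0089]
ee_rot: [-3.141, 0.004, -3.017]
force: [-0.2, 0.9, 2.4]
width: 0.0077
t: 18.48
eef_pos: [0.4924, 0.0713, 0.0084]
ee_rot: [-3.141, 0.005, -3.016]
force: [-6.0, 2.1, 19.8]
width: 0.0079
```

It's seated: contact at 0.009, 20 N at 0.0084. Relax, release and withdraw upward.

```bash
python3 -m inch '0 0 0 0.1 0 0 0;0.35 0 0 0.1 0 0 0;0.35 0 0 0.1 0 0 0;0.35 0 0 0.1 0 0 0;0.35 0 0 0.1 0 0 0;0.35 0 0 3 0 0 0;0.35 0 0 8 0 0 0;0.35 0 3 13 0 0 0;0.35 0 6 17 0 0 0;0.35 0 6 17 0 0 0;0.35 0 6 17 0 0 0'
python3 - <<'E'
from h import *
s=telemetry.get_state();print(s["t"],np.round(s["eef_pos"],3))
f=grab_frame("wrist");T=grab_frame("top");S=grab_frame("scene")
a=cv2.resize(f["pixels"][0:200,130:390],None,fx=2,fy=2);b=cv2.resize(S["pixels"][170:270,210:340],None,fx=4,fy=4)[:,:]
b=cv2.resize(b,(520,400));cv2.imwrite("pics/w10.png",np.vstack([a,b])[:,:,::-1][:,:])
for c,g in(("wrist",f),("top",T)):
  for n,z in [("bracket_tent_centre",.024),("bracket_packed_centre",.024),("tray_floor",.003),("bracket_lying_gusset",.033),("screwdriver",0),("marker_pen",0)]:
    for q in pinpoint(c,n)[:1]: print(c,n,np.round(q["location"],1),round(q["p"],2),np.round(onz(g,q["location"],z),4))
im=cv2.imread("pics/w10.png");cv2.imwrite("pics/w10.png",cv2.resize(im,None,fx=.75,fy=.75))
E
```

```text
t: 19.85
eef_pos: [0.4919, 0.1312, 0.1779]
ee_rot: [3.142, 0.005, -3.016]
force: [-0.9, 0.3, -1.1]
width: 0.0307
19.85 [0.492 0.131 0.178]
wrist bracket_tent_centre [260.5 158.5] 0.74 [0.4859 0.1158 0.024 ]
wrist bracket_packed_centre [259.5  80.5] 0.9 [0.4979 0.0337 0.024 ]
wrist bracket_lying_gusset [262.6 118. ] 0.65 [0.4899 0.0707 0.033 ]
wrist screwdriver [354.3 181.4] 0.62 [0.3657 0.1345 0.    ]
top bracket_tent_centre [280.4 211.6] 0.53 [0.488  0.1135 0.024 ]
top bracket_packed_centre [323.3 206.2] 0.91 [0.4957 0.0347 0.024 ]
top tray_floor [299.4 214.6] 0.6 [0.4837 0.0776 0.003 ]
top bracket_lying_gusset [305.4 211.9] 0.59 [0.4852 0.0686 0.033 ]
top screwdriver [272.7 280.4] 0.89 [0.3636 0.1311 0.    ]
```

View pics/w10.png

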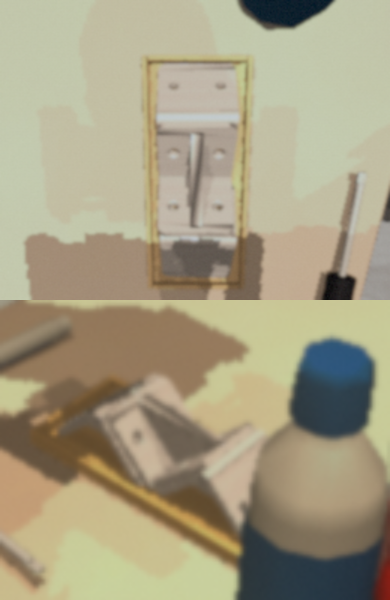

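All three are nested, level and in line, and the gripper is clear. Handing in.

```bash
python3 -c "
from h import *
print(arm.job_done(),telemetry.get_state()['t'])"
```

```text
the job is handed in; nothing more can be done
the job is handed in; nothing more can be done
```

Both loose brackets are packed and I handed the job in at about 20 s of the 54 s; no verdict was reported.

**What I did:** I pinched the tent bracket by its end faces and set it upright in the empty end. I then gripped the other bracket by its gusset with the tool tilted 45°, turned it upright and pressed it into the valley. It seated at a peak of about 20 N on the wrist.

**Last checks:**
- **Fit:** The final wrist and scene pictures show all three brackets nested, level and in line inside the tray. The gripper is about 17 cm above them, touching nothing.
- **New tent:** It is about 80 mm from the packed bracket, roughly 40 mm along from the tray's middle, and inside its limits.
- **Nested bracket:** Its centre is about 4–6 mm to −y of the tray's middle (limit −11 to +7 mm). I judged its height from the contact and the pictures only, and didn't measure it separately.
- **Packed bracket:** It shifted by no more than about 2 mm, which is within measuring error.
- **Screwdriver:** The network's position is within about 7 mm of its first reading, which was taken differently.
- **Pen:** Not detected in the final pictures, so its place is unconfirmed. The arm never worked near it.

**What failed or disagreed:**
- **First pinch:** It closed on air because the real fingertips sit roughly 20 mm behind the reported TCP. I opened, went 14 mm lower and gripped.
- **Cameras:** The wrist and top cameras differ by about 5 mm in places. In the final top view, the network's tray middle was also a few millimetres off its earlier values.

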